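# Light and hold open the photometer lid

### The job

Get the photometer's lid seal ready to be inspected: lay the inspection lamp on the sloped rest with its wide head at the upper end, between the ears, and let go of it while the lid is still shut. Then lift the photometer's sprung lid by its handle until the lid lines up with the pointer beside it, and finish while holding it still there with the gripper, as it shuts if let go. Do not move the pointer or the other things on the bench.

Things in the scene. Friction and masses are not known exactly. Their poses are not given: they have to be found in the camera images.
- lamp: Inspection lamp, T-shaped from above, loose on the bench: slim light grey bar (90 long, 24 wide, 26 high) with a wider metal head (22 long, 44 wide, 26 high) at one end; about 120 g. Origin: on the underside, on the bar's centre line, 40 from the head and 50 from the tail end; x along the bar towards the head, z up out of its top.
- lamp_head (a point): Centre of the lamp's head: 51 along x from the lamp's origin, 13 above the underside.
- seat: Sloped seat of the lamp rest: a narrow metal beam, 90 long, 18 wide. Origin: centre of its top face, 60 above the bench. x runs along the beam UP the slope (0.35 rad, 20 degrees), y across, z square to it. The lamp belongs on it with its origin at the seat's origin (within 18 along, 9 across), head at the upper end, its shoulders past the upper ears.
- stand: Lamp rest, fixed to the bench: 90 x 70 base plate, 14 mm square post, the sloped seat on top. Two pairs of ears on the seat keep the lamp on it, centred 27 up and 37 down the beam from the seat's origin, each 10 long, 36 apart at the beam's top face and 41 at their tips, 11 above it. Between the pairs (32 down to 22 up) its sides are free for fingers. Origin: centre of the base's underside.
- hinge (a point): Point on the lid's hinge axis, 94 above the bench, middle of the photometer (white fixed instrument, 220 deep, 180 wide, top 85 high, front roughly to the robot). Axes: x level from the instrument's front to its rear, y along the hinge axis, z up. The closed lid reaches 120 from here towards the front (-x).
- lid_handle (a point): Centre of the lid's T-handle: a black round crossbar, 14 thick, 44 long, along the hinge axis (y), on one 10 mm post in its middle. Lid shut, it is 105 in front of the hinge point and 41 above it, 32 above the lid's top (lid 120 x 110 x 18, grey). Axes turn with the lid: x from the lid's front edge to the hinge, z out of its top.
- lid (a joint): Opening angle of the lid, rad: 0 shut, grows as its front edge rises, up to 1.3. A spring shuts it whenever it is let go: holding it at the handle takes about 4 N at the start and 7 N at 0.7 rad, square to the lid.
- pointer (a joint): Angle, rad, at which the thin dark metal pointer (88 long, 9 high, 4 thick) beside the lid (on the -y side of the instrument, over a wire arc with ticks) is set: 0.42 to 0.72. It turns on the same axis and scale as the lid: the lid lines up with it when lid has the same value. It stays where it is set and is easily pushed.
- pointer_tip (a point): Tip of the pointer, a 10 mm ball 90 from the hinge axis and 75 to the -y side of the hinge point. Axes turn with the pointer; x from its tip to the axis.
- jar: Bystander: white plastic screw-top jar, 66 across, 70 high (mm), loose; origin at the centre of its underside. Leave it alone.
- bottle: Bystander: brown glass bottle, 60 across, 140 high (mm), loose; origin at the centre of its underside. Leave it alone.
- beaker: Bystander: glass beaker, 72 across, 90 high (mm), loose; origin at the centre of its underside. Leave it alone.
- dish: Bystander: shallow white dish, 90 across, 20 high (mm), loose; origin at the centre of its underside. Leave it alone.
- weight: Bystander: small brass balance weight, 32 across, 47 high (mm), loose; origin at the centre of its underside. Leave it alone.
- phmeter: Bystander: white flat pH meter with dark display, 130 x 160, 47 high (mm), loose; origin at the centre of its underside. Leave it alone.
- spatula: Bystander: small spatula lying flat, 180 long (mm), loose; origin near its middle, underside. Leave it alone.
Not all that is in view belongs to the job. Leave any turquoise look-alike of the stand alone.

How it is judged:
By the outcome, as a careful person would: the job done as asked, in the order asked, and still so for the second after the job is handed in, while the arm keeps its last pose, push and grip.
It also fails if it takes over 54 s, if anything falls off the work surface, if the arm or the gripper's body presses on something with over 40 N, if the wrist force passes 120 N, or if a joint passes its speed limit or range.

### The arm

A 6-joint arm with a two-finger parallel gripper is mounted at the origin on the work surface. World frame = base frame: x ahead of the robot, y to its left, z up, the work surface at z = 0. Lengths are in mm, angles in rad, forces in N, time in s.
With the tool pointing down it reaches from about 400 to 925 mm from the base axis. Payload 12.5 kg.
Tool frame: the origin (TCP) lies midway between the tips of the shut fingers; the grasp point (between the pads) lies bot.grip_depth behind it (bot.grip_depth is the distance from the TCP to the grasp point, in mm); z points along the fingers, y is the line along which they close (so a half turn about z gives the same grasp; the last joint's range is limited). The gripper opens to 95 mm and grips with 3 to 60 N. Pads are 20 mm wide; open, the fingers measure 119 mm over their backs; the gripper's body (75 mm by 180 mm) begins 59 mm behind the grasp point.
Start: joints at [-1.428, 0.491, 1.559, -0, 1.092, -0.106], TCP at [153.923, -605.768, 214.661] pointing down, gripper open.
Joint ranges: [-3.1, 3.1], [-0.84, 2.19], [0.05, 2.79], [-1.13, 4.28], [0.06, 2.93], [-2.69, 2.69]. Speed limits (rad/s): [2.22, 2.22, 2.79, 3.14, 3.14, 3.14].

### API

Orientations are given as a rotation vector (axis times angle).
In Python, from plant import bot, planner, sensors, camera gives the robot as it stands. Calls block until the motion is done:
- bot.move_ptp(position, orientation): joint-space move of the TCP to a pose.
- bot.move_linear(position, rot=None, rate=150): straight line of the TCP; rot=None keeps the orientation; rate is the mean speed in mm/s.
- bot.goto_joints(angles): joint-space move.
- bot.grip(opening): opening from 0.0 (shut) to 1.0 (fully open); the grip force is fixed at half the most; returns when the fingers have stopped.
- bot.sleep(seconds).
- planner.inverse_kinematics(position, orientation): joint angles nearest the present ones, or None.
- sensors.read_state(): the state.
- camera(name): name is "scene" or "top"; returns a dict with "image" (480x640x3 uint8, red, green, blue), "camera_matrix" (3x3 intrinsics, pixels), "R" (3x3) and "t" (3): a world point X has camera coordinates R X + t. Camera axes: x right, y down, z forward; pixel columns grow to the right and rows downward; lengths in mm; the calibration is good to about 2 mm. A picture is of the moment at which its call begins. There is no depth.
A pose or a line that the arm cannot do raises bot.MotionError and nothing moves.
- bot.job_done(): hands the job in; it is judged then, once.
The state is a dict: "clock": time; "q": joint angles; "joint_vel": joint speeds; "effort": joint torques, N m; "tool_pos": TCP position; "tool_rot": TCP orientation; "force": force on the tool from outside, world axes, zero at the start; "wrist_torque": the same for the moment, N m; "finger_gap": opening from 0.0 (shut) to 1.0 (fully open); "gripper_force": force on a finger pad.
Only numpy, scipy, OpenCV 4.12 (cv2) and the standard library are available. Lean on these libraries where they do the work, as an engineer would, in place of code of your own. Each camera call takes 0.05 s, during which the arm holds its last target. There are 200 camera calls.

## Working session

There is one attempt and no reset: what is moved stays moved. The work goes in short steps, each a Python script; the robot and the scene stay as the last script left them, time stands still between calls to the robot, and variables do not carry over. Pictures are saved under pics/ and viewed, at most 10 in all, crops included, and the job is handed in when it is done.

```bash
ls; mkdir -p pics
python3 - <<'E'
from plant import bot, planner, sensors, camera
import cv2,pickle,numpy as np
for n in("scene","top"):
    c=camera(n); cv2.imwrite(f"pics/{n}0.png",c["image"][:,:,::-1]); pickle.dump(c,open(n+".pkl","wb"))
    print(n,c["camera_matrix"].tolist(),"pos",(-c["R"].T@c["t"]).round(0))
s=sensors.read_state();print(s,bot.grip_depth)
E
```

```text
pics
scene [[571.4779886153701, 0.0, 321.1640038261045], [0.0, 571.4779886153701, 244.6734033842578], [0.0, 0.0, 1.0]] pos [1180.  930.  869.]
top [[593.4889301713965, 0.0, 315.4694853394749], [0.0, 593.4889301713965, 243.65944429240798], [0.0, 0.0, 1.0]] pos [ 335.   49. 1729.]
{'clock': 0.1, 'q': array([-1.42755707e+00,  4.91494095e-01,  1.55936391e+00,  7.00186180e-06,
        1.09171619e+00, -1.05621729e-01]), 'joint_vel': array([-0.00024052,  0.00071359, -0.00138543, -0.00155005, -0.00085767,
        0.00039516]), 'effort': array([ 3.63606567e-03, -6.13625121e+01, -2.58604342e+01,  6.94673415e-02,
        4.70212474e-02, -5.36134712e-05]), 'tool_pos': array([ 153.91843291, -605.53744422,  214.13188007]), 'tool_rot': array([-3.11633019e+00, -3.89775113e-01,  1.92356182e-05]), 'force': array([ 0.93351678, -0.05570031,  0.27479184]), 'wrist_torque': array([ 0.026538  , -0.02545823, -0.02407478]), 'gripper_force': 0.0, 'finger_gap': 1.0025228412294367} 18.8
```

View pics/scene0.png

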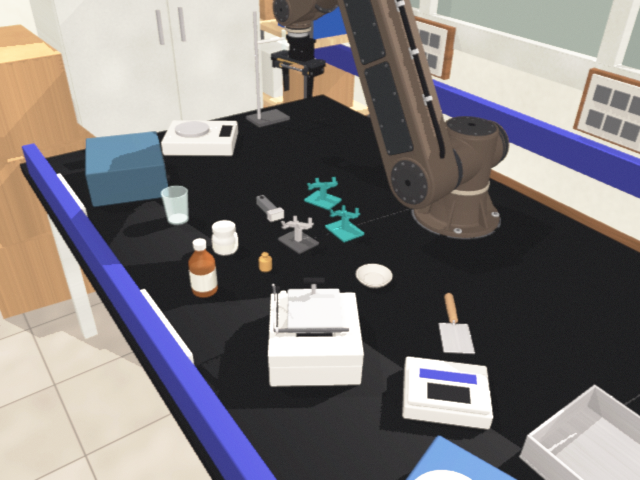

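View pics/top0.png

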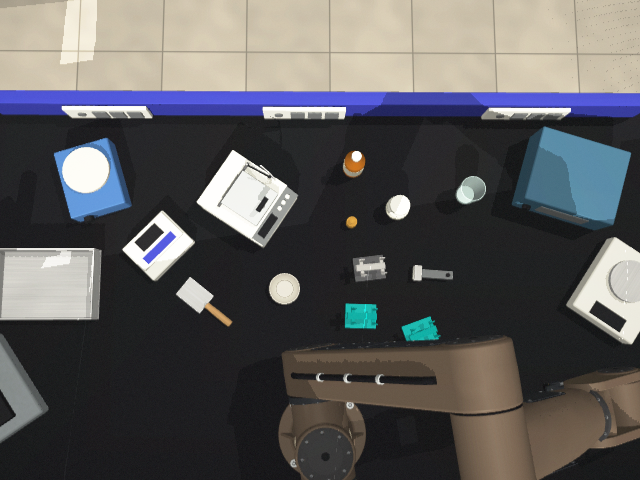

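The top view shows the lamp near (432,273) with its head at the left, the grey stand at (370,267), and the photometer at (247,197) with its front towards the lower right. Next I'll take enlarged crops.

Run:
```python
import cv2,numpy as np
t=cv2.imread("pics/top0.png");s=cv2.imread("pics/scene0.png")
def up(im,x0,x1,y0,y1,k): return cv2.resize(im[y0:y1,x0:x1],None,fx=k,fy=k,interpolation=cv2.INTER_CUBIC)
# lamp/stand top: x340-465,y245-295 x6 ; photometer top x190-310,y140-250 
a=up(t,345,475,245,295,6)
b=up(s,245,375,185,255,6)
cv2.imwrite("pics/c1.png",np.vstack([a[:,:780],b[:290,:780]]))
c=up(t,190,310,145,250,3.3);d=up(s,262,372,272,388,3)
h=max(c.shape[0],d.shape[0]);f=lambda i:cv2.copyMakeBorder(i,0,h-i.shape[0],0,0,cv2.BORDER_CONSTANT)
cv2.imwrite("pics/c2.png",np.hstack([f(c),f(d)]));print(c.shape,d.shape)
```

```text
(346, 396, 3) (348, 330, 3)
```

View pics/c1.png

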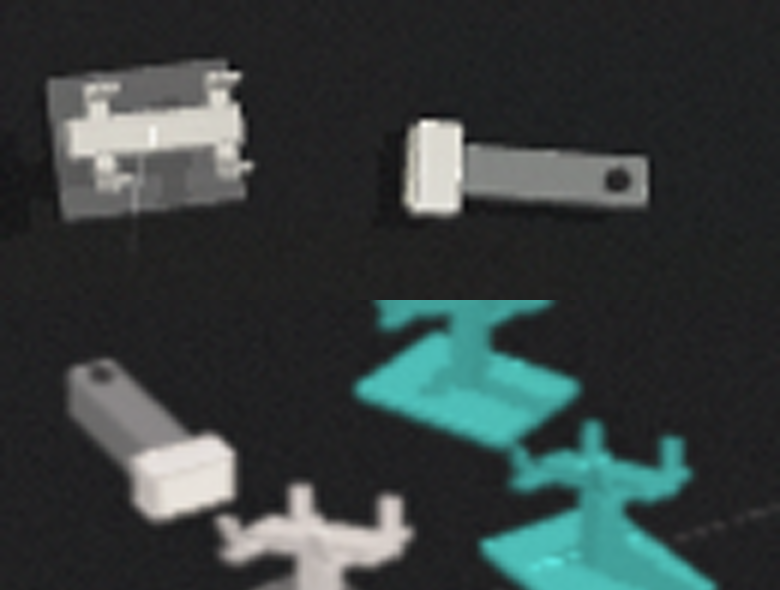

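View pics/c2.png

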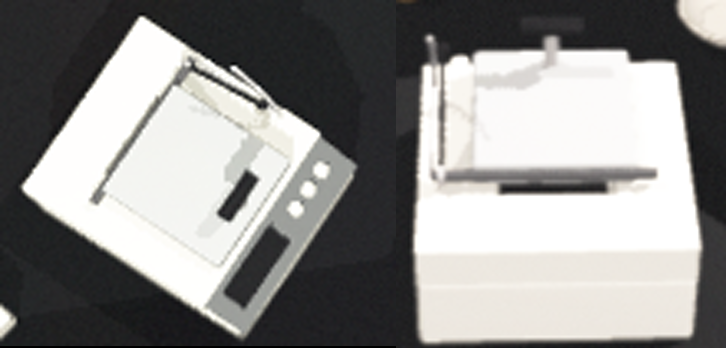

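The seat's upper end is on the image-left side, because the ears there sit closer to the middle. The lamp's head also points left. I'll zoom in on the pointer and handle in both views, then fit the poses.

Run:
```python
import cv2,numpy as np
t=cv2.imread("pics/top0.png");s=cv2.imread("pics/scene0.png")
def up(im,x0,x1,y0,y1,k):
    im=im[y0:y1,x0:x1].astype(float)/255; im=(255*im**.5).astype(np.uint8)
    return cv2.resize(im,None,fx=k,fy=k,interpolation=cv2.INTER_CUBIC)
a=up(t,210,285,155,230,5.3333);b=up(s,265,340,275,350,5.3333)
im=np.hstack([a,b]);print(im.shape)
cv2.imwrite("pics/c3.png",im)
```

```text
(400, 800, 3)
```

View pics/c3.png

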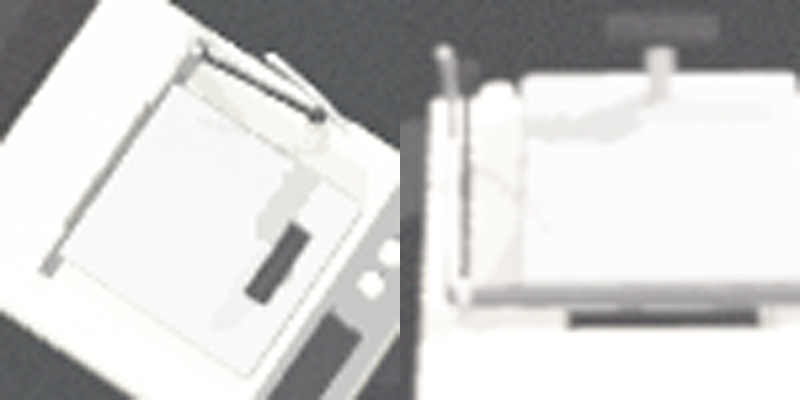

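```bash
cat > h.py <<'E'
import numpy as np,pickle,cv2
from scipy.optimize import least_squares
from scipy.spatial.transform import Rotation as Ro
C={n:pickle.load(open(n+".pkl","rb")) for n in("top","scene")}
def proj(n,X):
    c=C[n];p=(np.atleast_2d(X)@c["R"].T+c["t"])@c["camera_matrix"].T
    return p[:,:2]/p[:,2:]
def px(c,x0,y0,k,ox=0,oy=0):
    c=np.asarray(c,float); return (c-[ox,oy]+.5)/k-.5+[x0,y0]
def pl(x,y,yaw,L): # local->world
    return Ro.from_euler("z",yaw).apply(np.atleast_2d(L))+[x,y,0]
def hin(p): # lid/pointer local pts (rel. hinge) rotated by angle a
    return lambda L,a=0: pl(p[0],p[1],p[2],Ro.from_euler("y",a).apply(np.atleast_2d(L))+[0,0,94])
E
cat > fit.py <<'E'
from h import *
T=lambda c:px(c,210,155,5.3333); S=lambda c:px(c,265,275,5.3333,400)
lidL=[[-105,0,41],[-105,-22,41],[-105,22,41],[-120,-55,9],[-120,55,9]]
tp=T([[278,264],[302,230],[256,297],[365,205],[248,378]]); sp=S([[662,26],[607,24],[718,28],[525,75],[795,72]])
pt,ps=T([[318,116]]),S([[468,70]])
def f(p):
    h=hin(p); q=h([-90,-75,0],p[3])
    return np.concatenate([proj("top",h(lidL))-tp,proj("scene",h(lidL))-sp,proj("top",q)-pt,proj("scene",q)-ps])
r=least_squares(lambda p:f(p).ravel(),[850,260,.95,.5],x_scale=[100,100,1,1],loss="soft_l1")
print("hinge",r.x,"\n",f(r.x).round(1).tolist())
print([proj("top",hin(r.x)([-90,-75,0],a)).round(1).tolist()+proj("scene",hin(r.x)([-90,-75,0],a)).round(1).tolist() for a in(.42,.57,.72)],pt,ps)
# lamp, top crop c1
A=lambda c:px(c,345,245,6); B=lambda c:px(c,245,185,6,0,300)
LT=[[62,-22,26],[40,-22,26],[40,22,26],[62,22,26],[-50,12,26],[-50,-12,26]]
def fl(p,tq,sq):
    return np.concatenate([proj("top",pl(*p,LT))-tq,proj("scene",pl(*p,[[62,22,26],[62,-22,26],[40,-22,26],[62,22,0],[-50,-12,26]]))-sq])
# head points to image left (+y); local +y = image down (-x)
tq=A([[413,120],[462,123],[460,214],[408,212],[646,207],[648,157]])
sq=B([[134,478],[236,462],[205,436],[160,521],[110,360]])  # order guessed, see residuals
best=None
for perm in [sq]:
    q=least_squares(lambda p:(proj("top",pl(*p,LT))-tq).ravel(),[590,-150,1.6],x_scale=[100,100,1])
print("lamp",q.x,q.fun.reshape(-1,2).round(1).tolist()); print("scene corners",(( proj("scene",pl(*q.x,[[62,22,26],[62,-22,26],[40,-22,26],[40,22,26],[62,22,0],[62,-22,0],[-50,12,26],[-50,-12,26]]))-[245,185]+.5)*6-.5+[0,300]).round().tolist())
# stand: base corners z~6, seat corners on the slope
Rs=Ro.from_euler("y",-.35)
seat=Rs.apply([[45,-9,0],[45,9,0],[-45,-9,0],[-45,9,0],[27,-20.5,11],[27,20.5,11],[-37,-20.5,11],[-37,20.5,11]])+[0,0,60]
base=np.array([[45,-35,0],[45,35,0],[-45,-35,0],[-45,35,0]])
stt=A([[67,121],[70,159],[240,103],[243,144]]); bt=A([[48,80],[63,218],[228,60],[245,200]])
for zb in(0,6):
  b=base+[0,0,zb]
  q2=least_squares(lambda p:(proj("top",pl(*p,b))-bt).ravel(),[610,-50,1.6],x_scale=[100,100,1])
  print("base",zb,q2.x,q2.fun.reshape(-1,2).round(1).tolist())
q3=least_squares(lambda p:(proj("top",pl(*p,seat[:4]))-stt).ravel(),[610,-50,1.6],x_scale=[100,100,1])
print("seat",q3.x,q3.fun.reshape(-1,2).round(1).tolist())
print("ears top crop",((proj("top",pl(*q3.x,seat[4:]))-[345,245]+.5)*6-.5).round().tolist())
print("seat scene crop",((proj("scene",pl(*q3.x,seat))-[245,185]+.5)*6-.5+[0,300]).round().tolist())
E
python3 fit.py
```

```text
hinge [6.86618186e+02 2.52102586e+02 9.87409241e-01 5.15307796e-01] 
 [[0.1, 0.6], [0.1, 0.4], [-0.3, 1.1], [0.1, 0.5], [-0.1, 0.7], [-0.3, 1.2], [-0.5, 1.6], [-0.3, 0.7], [-0.8, -0.3], [-0.0, -0.2], [-0.2, 0.3], [-0.3, -0.0]]
[[[270.3, 178.0], [277.2, 289.5]], [[268.1, 175.8], [277.0, 286.9]], [[265.4, 173.2], [276.8, 285.2]]] [[269.21912324 176.34388652]] [[277.34383027 287.71883262]]
lamp [ 447.9661804  -327.70807832    1.50200433] [[0.5, 0.0], [-0.1, 0.1], [-0.5, 0.1], [0.6, -0.1], [-0.2, -0.1], [-0.2, -0.0]]
scene corners [[233.0, 456.0], [151.0, 480.0], [129.0, 459.0], [211.0, 436.0], [234.0, 503.0], [152.0, 527.0], [107.0, 361.0], [64.0, 373.0]]
base 0 [ 467.00592791 -140.09441379    1.67418743] [[-0.3, -0.4], [-0.1, 0.4], [0.2, -0.2], [0.2, 0.2]]
base 6 [ 466.5490551  -139.43721565    1.6741976 ] [[-0.3, -0.4], [-0.1, 0.4], [0.2, -0.3], [0.2, 0.2]]
seat [ 466.02584589 -138.17352831    1.68718474] [[0.0, -0.1], [0.4, -0.0], [-0.4, 0.4], [-0.0, -0.2]]
ears top crop [[109.0, 90.0], [120.0, 178.0], [230.0, 80.0], [242.0, 166.0]]
seat scene crop [[365.0, 552.0], [397.0, 537.0], [242.0, 533.0], [272.0, 519.0], [314.0, 533.0], [385.0, 501.0], [226.0, 520.0], [297.0, 489.0]]
```

The fits agree across both cameras: the lamp is at (448,-328), yaw 1.50, the seat at (466,-138.5), yaw 1.68, and the hinge at (687,252), yaw 0.987. Next I pick the lamp.

```bash
cat >> h.py <<'E'
from plant import bot, planner, sensors, camera
LAMP=(448,-327.7,1.502); SEAT=(466.2,-138.6,1.68); HIN=(686.6,252.1,.987)
def st(m=""):
    s=sensors.read_state(); print(m,"t%.1f"%s["clock"],s["tool_pos"].round(1),"F",s["force"].round(1),"gap%.3f"%s["finger_gap"],"gf%.0f"%s["gripper_force"]); return s
def tool(Rl): # two grasp orientations, tool z = -local z, tool y along local y; prefer the one with smaller joint travel
    return [(Rl*Ro.from_matrix(np.diag(d))).as_rotvec() for d in([1,-1,-1],[-1,1,-1])]
def seatT(L):
    Rl=Ro.from_euler("z",SEAT[2])*Ro.from_euler("y",-.35)
    return Rl,np.array([*SEAT[:2],60.])+Rl.apply(L)
def snap(n,f,x0,x1,y0,y1,k):
    c=camera(n);pickle.dump(c,open(f"{n}_{f}.pkl","wb")); return cv2.resize(c["image"][y0:y1,x0:x1,::-1],None,fx=k,fy=k,interpolation=cv2.INTER_CUBIC)
E
python3 - <<'E'
from h import *
Rl=Ro.from_euler("z",LAMP[2]); P=lambda z:pl(*LAMP,[3,0,z])[0]
for i,r in enumerate(tool(Rl)):
    print(i,planner.inverse_kinematics(P(60),r)); Rs,p=seatT([4,0,5]); print(planner.inverse_kinematics(p,tool(Rs)[i]))
E
```

```text
0 [-7.46304786e-01  5.97136041e-01  1.87977452e+00 -4.44089210e-16
  6.64682088e-01 -6.77508459e-01]
[-0.57372804  0.59004977  1.94788474  0.35781306  0.86253355 -0.9523247 ]
1 [-7.46304786e-01  5.97136041e-01  1.87977452e+00 -4.44089210e-16
  6.64682088e-01  2.46408419e+00]
[-0.57372804  0.59004977  1.94788474  0.35781306  0.86253355  2.18926796]
```

Run:
```python
from h import *
Rl=Ro.from_euler("z",LAMP[2]); P=lambda z:pl(*LAMP,[3,0,z])[0]
r=tool(Rl)[0]
bot.move_ptp(P(70),r); st("above")
bot.move_linear(P(4.5),rate=80); st("down")
bot.grip(0.0); st("grip")
bot.move_linear(P(110),rate=120); st("lift")
Rs,p=seatT([4,0,70]); bot.move_ptp(p,tool(Rs)[0]); st("over seat")
a=snap("top","l",345,475,235,305,6);b=snap("scene","l",235,365,170,240,6)
cv2.imwrite("pics/d1.png",np.vstack([a[:300],b[:300]]))
```

```text
above t1.7 [ 448.1 -325.7   70.3] F [-0.4  0.1  0.7] gap1.000 gf0
down t2.7 [ 448.4 -324.9    4.8] F [0.5 0.6 0.4] gap0.999 gf0
grip t3.8 [ 448.2 -324.7    4.5] F [-0.3 -0.4 -0.2] gap0.250 gf30
lift t4.8 [ 447.9 -324.5  109.4] F [ 0.9  0.6 -1.4] gap0.250 gf30
over seat t5.5 [ 468.4 -159.6  126.7] F [-0.2 -0.6 -1.2] gap0.249 gf30
```

View pics/d1.png

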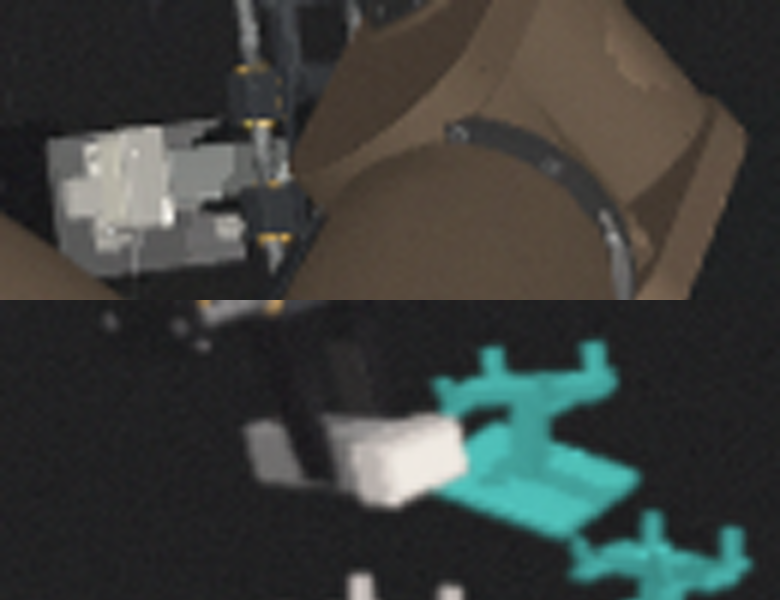

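The lamp is held level with the slope. Its head (crop (145,170)) sits over the seat's upper end. I lower it until contact.

Run:
```python
from h import *
G=lambda z:seatT([4.5,0,z])[1]
bot.move_linear(G(9),rate=100); st("9")
for z in(7,6,5,4,3,2,1):
    bot.move_linear(G(z),rate=40); s=st(z)
    if s["force"][2]>4: break
bot.grip(0.5); st("open"); bot.sleep(.2)
bot.move_linear(G(80),rate=120)
bot.move_ptp([520,60,300],tool(Ro.from_euler("z",1.68))[0]); st("away")
a=snap("top","p",345,475,235,305,6);b=snap("scene","p",235,365,195,265,6)
cv2.imwrite("pics/d2.png",np.vstack([a[:300],b[:300]]))
```

```text
9 t6.3 [ 466.3 -137.8   70.3] F [ 0.5  0.  -0.6] gap0.250 gf30
7 t6.6 [ 466.1 -136.9   68.4] F [ 0.1 -0.7 -1.7] gap0.252 gf30
6 t6.8 [ 466.  -136.4   67.2] F [-0.1  0.7 -1. ] gap0.247 gf30
5 t7.1 [ 465.9 -136.1   66.2] F [-0.1 -0.9 -1.9] gap0.248 gf30
4 t7.3 [ 466.  -135.9   65.7] F [-0.7 -1.2  5.6] gap0.252 gf30
open t8.0 [ 465.9 -135.7   65.3] F [ 0.1 -0.7  0.3] gap0.500 gf0
away t10.1 [519.8  59.5 298.9] F [-0.1  0.9 -0.1] gap0.499 gf0
```

View pics/d2.png

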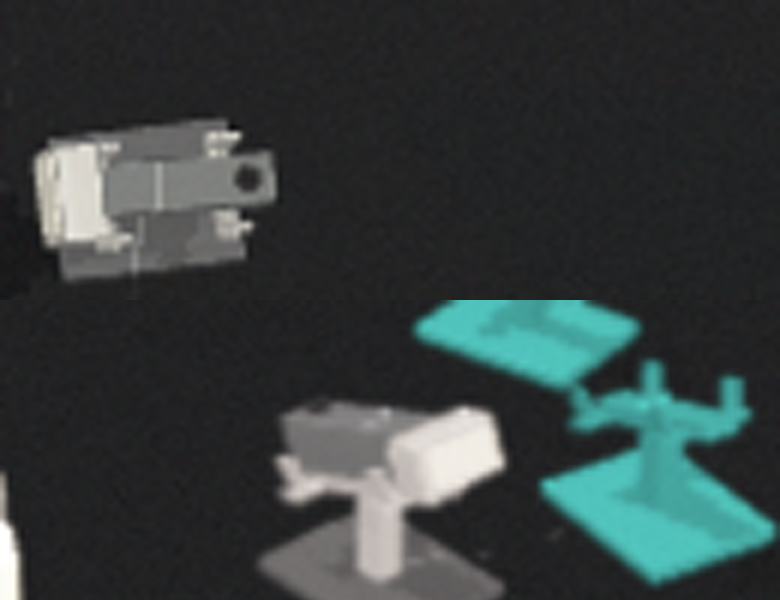

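The lamp is seated between the ears with its head (crop (70,190)) past the upper pair. Next I check reachability along the lid's arc.

```bash
cat >> h.py <<'E'
def lidtool(a,i,tilt=None,off=(0,0,0),g=None):
    """TCP pose gripping the handle at lid angle a (tool tilt defaults to a)"""
    tilt=a if tilt is None else tilt; g=bot.grip_depth if g is None else g
    c=hin(HIN)([-105,0,41],a)[0]+np.array(off)
    Rl=Ro.from_euler("z",HIN[2])*Ro.from_euler("y",tilt)
    r=Rl*Ro.from_euler("z",np.pi/2)*Ro.from_matrix(np.diag([[1,-1,-1],[-1,1,-1]][i]))
    return c+r.apply([0,0,g]),r.as_rotvec()
E
python3 - <<'E'
from h import *
for i in(0,1):
  for a in(0,.25,.5,.6,.72):
    q=planner.inverse_kinematics(*lidtool(a,i)); print(i,a,None if q is None else q.round(2))
E
```

```text
0 0 [ 0.15  0.63  1.59  0.    0.92 -0.83]
0 0.25 [ 0.23  0.69  1.41 -0.18  1.23 -0.68]
0 0.5 [ 0.3   0.78  1.22 -0.31  1.54 -0.61]
0 0.6 [ 0.33  0.83  1.14 -0.35  1.66 -0.6 ]
0 0.72 [ 0.35  0.88  1.04 -0.41  1.81 -0.61]
1 0 [0.15 0.63 1.59 0.   0.92 2.31]
1 0.25 [ 0.23  0.69  1.41 -0.18  1.23  2.47]
1 0.5 [ 0.3   0.78  1.22 -0.31  1.54  2.53]
1 0.6 [ 0.33  0.83  1.14 -0.35  1.66  2.54]
1 0.72 [ 0.35  0.88  1.04 -0.41  1.81  2.54]
```

Run:
```python
from h import *
g=15
p,r=lidtool(0,0,off=(0,0,70),g=g); bot.move_ptp(p,r); st("above")
p,r=lidtool(0,0,g=g); bot.move_linear(p,rate=80); st("down")
bot.grip(0.0); s=st("grip"); print(s["wrist_torque"].round(2))
a=snap("top","g",200,290,145,245,6);cv2.imwrite("pics/e1.png",a)
for a in(.05,.1,.15):
    bot.move_linear(*lidtool(a,0,g=g),rate=40); s=st(a); 
    print("lid-axes F",Ro.from_euler("zy",[0,0]).apply((Ro.from_euler("z",HIN[2])*Ro.from_euler("y",a)).inv().apply(s["force"])).round(1),s["wrist_torque"].round(2))
    if np.linalg.norm(s["force"])>35: break
```

```text
above t10.9 [628.6 163.5 190. ] F [0.  0.1 0.1] gap0.502 gf0
down t12.0 [629.  164.5 120.5] F [-0.8  0.1 -0. ] gap0.497 gf0
grip t12.6 [629.5 165.5 120.1] F [ 4.3  7.1 -2.5] gap0.141 gf30
[ 1.17 -0.83  0.05]
0.05 t13.0 [630.  166.4 124.6] F [ 5.6  5.2 -7.7] gap0.141 gf30
lid-axes F [ 7.8 -1.8 -7.3] [ 1.05 -1.2  -0.02]
0.1 t13.2 [630.9 167.7 129.6] F [ 6.5  5.  -8.2] gap0.137 gf30
lid-axes F [ 8.5 -2.6 -7.3] [ 1.15 -1.22  0.06]
0.15 t13.5 [631.9 169.3 134.5] F [ 7.2  5.4 -8.7] gap0.136 gf30
lid-axes F [ 9.7 -3.  -7.3] [ 1.18 -1.4   0.1 ]
```

The lid is following the arm and the side force is modest. I shift the hinge estimate 2 mm along its x axis and continue to just under the pointer angle.

```bash
sed -i 's/HIN=(686.6,252.1,.987)/HIN=(687.7,253.8,.987)/' h.py
python3 - <<'E'
from h import *
g=15
for a in(.2,.25,.3,.35,.4,.45,.5):
    bot.move_linear(*lidtool(a,0,g=g),rate=50); s=st(a)
    print("lid-axes F",(Ro.from_euler("z",HIN[2])*Ro.from_euler("y",a)).inv().apply(s["force"]).round(1))
    if np.linalg.norm(s["force"])>35: break
bot.sleep(.3)
a=snap("top","m",200,290,145,245,6);b=snap("scene","m",255,345,245,345,6)
cv2.imwrite("pics/f1.png",np.hstack([a,b])[:,:])
i=cv2.imread("pics/f1.png");cv2.imwrite("pics/f1.png",cv2.resize(i,(800,445)))
c=pickle.load(open("scene_m.pkl","rb"));print(i.shape)
s=st();c=s["tool_pos"]-Ro.from_rotvec(s["tool_rot"]).apply([0,0,g]); l=Ro.from_euler("z",-HIN[2]).apply(c-[HIN[0],HIN[1],94]);print(l,"lid by tool",np.arctan2(l[2],-l[0])-np.arctan2(41,105))
E
```

```text
0.2 t13.8 [633.2 171.3 139.8] F [-1.9 -4.2 -3.3] gap0.139 gf30
lid-axes F [-3.8 -0.7 -4.2]
0.25 t14.1 [634.6 173.4 144.8] F [-1.8 -5.4 -2.2] gap0.137 gf30
lid-axes F [-4.8 -1.5 -3.5]
0.3 t14.3 [636.1 175.6 149.5] F [-2.5 -5.8 -1.5] gap0.138 gf30
lid-axes F [-5.5 -1.1 -3.2]
0.35 t14.6 [637.7 178.1 154.1] F [-3.7 -6.7 -0.4] gap0.138 gf30
lid-axes F [-7.1 -0.6 -3. ]
0.4 t14.8 [639.4 180.7 158.6] F [-4.4 -7.5 -0.1] gap0.136 gf30
lid-axes F [-7.9 -0.4 -3.4]
0.45 t15.1 [641.3 183.5 163. ] F [-4.6 -6.4  0.7] gap0.135 gf30
lid-axes F [-7.4  0.3 -2.8]
0.5 t15.4 [643.3 186.5 167.1] F [-5.6 -8.5  1.7] gap0.139 gf30
lid-axes F [-9.7  0.  -3.4]
(600, 1080, 3)
 t15.8 [643.2 186.5 167. ] F [-5.1 -6.9  0.4] gap0.140 gf30
[-7.34896491e+01 -2.86465180e-02  8.61864794e+01] lid by tool 0.4924780222562003
```

View pics/f1.png

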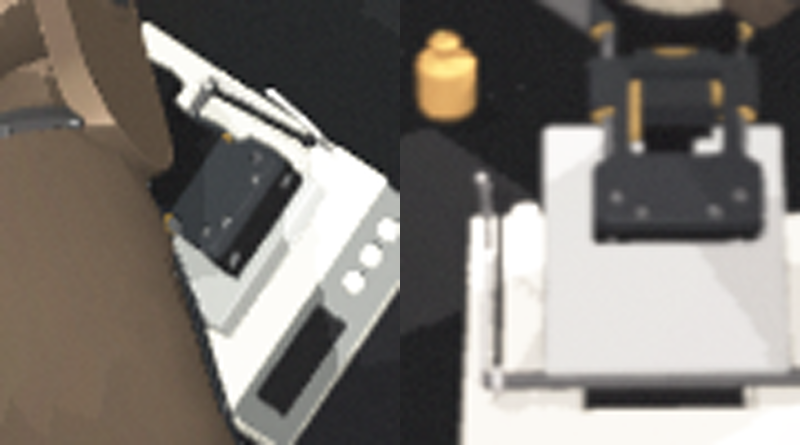

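```bash
cat > ptr.py <<'E'
from h import *
from scipy.ndimage import map_coordinates as mc
P1=pickle.load(open("top_p.pkl","rb"))["image"];I=(C["top"]["image"].astype(float).sum(2)+pickle.load(open("top_g.pkl","rb"))["image"].astype(float).sum(2)*0)/3
# handle centroid & axis (dark on white)
def blob(I,x0,x1,y0,y1,bg,fg):
    w=np.clip((bg-I[y0:y1,x0:x1])/(bg-fg),0,1); w[w<.35]=0
    yy,xx=np.mgrid[y0:y1,x0:x1]; m=np.array([(w*xx).sum(),(w*yy).sum()])/w.sum()
    return m,w.sum()
print("handle",blob(I,254,271,194,214,235,25))
print(I[170:184,258:278].astype(int))
h0=hin((686.6,252.1,.987)); 
S=(C["scene"]["image"].astype(float).sum(2))/3
print(S[282:296,270:284].astype(int)); print(S[274:284,300:330:1].astype(int))
M=pickle.load(open("scene_m.pkl","rb"))["image"].astype(float).sum(2)/3
E
python3 ptr.py
```

```text
handle (array([261.77405848, 204.19599025]), np.float64(71.65079365079366))
[[105 143 226 245 253 252 171 152 238 152  32  32  35  33  34  35  33  31
   34  33]
 [ 91  54 101 150 229 250 253 229 158 240 228  39  31  31  31  33  32  31
   32  35]
 [244 148  35  58  99 155 217 253 252 183 247 195  50  32  33  32  33  34
   34  29]
 [240 231 244 149  36  55  90 172 245 252 199 221 191  49  34  32  33  32
   33  33]
 [238 238 253 247 244 150  36  55 118 175 233 183 211 186  39  32  32  33
   34  33]
 [237 237 242 241 250 246 210  97  36  60 116  82 105 233 146  34  31  31
   31  33]
 [237 237 237 237 241 253 248 245 228  87  42  49  47 128 224 130  35  32
   35  32]
 [236 237 237 236 237 243 241 253 248 200  47  60  56 191 167 229 179  81
   34  33]
 [237 237 237 237 236 237 237 244 253 214 198 159 182 234 229 206 213 239
  227  99]
 [237 237 237 237 237 237 237 237 243 234 213 208 210 220 250 248 217 237
  253 252]
 [177 209 237 237 236 237 237 237 237 236 234 233 213 217 253 253 239 241
  254 254]
 [238 192 196 237 237 236 237 237 237 220 237 219 215 235 251 251 253 253
  254 254]
 [24
[... 1244 characters left out ...]
1 35 33 35 31
  32 33 32 32 33 33]
 [33 31 32 35 38 39 40 42 42 42 39 42 37 37 42 39 41 40 41 39 41 38 39 37
  37 32 33 36 33 33]
 [35 32 37 38 50 51 51 50 50 51 48 46 49 49 49 50 49 48 49 48 51 50 52 47
  43 32 32 33 32 31]
 [31 31 33 41 50 50 48 50 49 52 51 51 48 49 49 52 51 51 53 50 50 51 51 47
  43 31 34 34 30 34]
 [33 29 32 40 47 47 46 48 48 49 51 47 48 52 51 50 52 51 52 50 53 53 50 52
  45 33 32 32 32 33]
 [30 31 34 36 45 43 45 42 45 46 47 46 47 48 48 48 45 50 50 51 50 52 52 50
  43 33 32 34 31 34]
 [33 32 32 34 40 39 37 40 39 38 38 41 39 42 42 43 41 42 43 41 42 42 45 42
  37 34 34 33 30 31]
 [34 35 30 33 35 36 35 36 34 36 38 47 56 64 65 56 41 37 37 38 36 35 36 37
  33 34 31 32 32 30]]
```

```bash
cat > f2.py <<'E'
from h import *
T=lambda c:px(c,210,155,5.3333); S=lambda c:px(c,265,275,5.3333,400)
lidL=[[-105,0,41],[-105,-22,41],[-105,22,41],[-120,-55,9],[-120,55,9]]
tp=T([[278.5,264.5],[302,230],[256,297],[365,205],[248,378]]); sp=S([[662,26],[607,24],[718,28],[525,75],[795,72]]); sp[0]=[313.9,279.7]; tp[0]=[261.77,204.2]
W=np.array([3,1,1,1,1.])[:,None]
pt,ps=np.array([[269.05,176.2]]),np.array([[277.6,288.0]])
ft=lambda c:px(c,200,145,4.4444); fs=lambda c:px(c,255,245,4.4444,400)
def run(name,hxy,use=(1,1)):
    def f(p):
        h=hin((*hxy,p[1])); q=h([-90,-75,0],p[0])
        return np.concatenate([use[0]*W*(proj("top",h(lidL))+p[2:4]-tp),use[1]*W*(proj("scene",h(lidL))+p[4:]-sp),3*use[0]*(proj("top",q)+p[2:4]-pt),3*use[1]*(proj("scene",q)+p[4:]-ps)])
    r=least_squares(lambda p:f(p).ravel(),[.5,.98,0,0,0,0],x_scale=[.1,.1,1,1,1,1]); p=r.x
    # current lid angle from scene front corners and the top +y corner
    h=hin((*hxy,p[1]))
    g=lambda a:np.concatenate([use[1]*(proj("scene",h(lidL[3:],a[0]))+p[4:]-fs([[543,127],[783,128]])),use[0]*(proj("top",h(lidL[4],a[0]))+p[2:4]-ft([[225,335]]))])
    a=least_squares(lambda a:g(a).ravel(),[.5])
    print(name,use,"ptr %.3f yaw %.3f"%tuple(p[:2]),"off",p[2:].round(2),"rms",np.sqrt(np.mean(r.fun**2)).round(2),"ptr res",f(p)[-2:].round(1).tolist() if 1 else"","lid %.3f"%a.x[0],g(a.x).round(1).tolist())
for u in((1,1),(1,0),(0,1)):
    run("orig",(686.6,252.1),u); run("+1x",(687.15,252.95),u)
E
python3 f2.py
```

```text
orig (1, 1) ptr 0.483 yaw 1.001 off [-0.33 -0.24  1.08 -0.71] rms 0.45 ptr res [[-0.0, 0.5], [0.2, -0.4]] lid 0.430 [[0.5, 0.5], [-0.4, -0.6], [-0.0, -0.0]]
+1x (1, 1) ptr 0.483 yaw 1.001 off [-0.01 -0.03  1.07 -1.02] rms 0.45 ptr res [[-0.0, 0.5], [0.2, -0.4]] lid 0.429 [[0.5, 0.5], [-0.4, -0.6], [-0.0, -0.0]]
orig (1, 0) ptr 0.505 yaw 0.989 off [-0.07 -0.52  0.    0.  ] rms 0.14 ptr res [[0.0, -0.0], [-0.0, -0.0]] lid 0.422 [[0.0, 0.0], [-0.0, 0.0], [-0.1, 0.1]]
+1x (1, 0) ptr 0.505 yaw 0.989 off [ 0.24 -0.32  0.    0.  ] rms 0.14 ptr res [[0.0, -0.0], [-0.0, 0.0]] lid 0.422 [[0.0, 0.0], [-0.0, 0.0], [-0.1, 0.1]]
orig (0, 1) ptr 0.450 yaw 0.984 off [ 0.    0.    0.26 -0.79] rms 0.37 ptr res [[0.0, 0.0], [-0.0, 0.0]] lid 0.426 [[0.6, 0.2], [-0.3, -0.3], [-0.0, 0.0]]
+1x (0, 1) ptr 0.452 yaw 0.985 off [ 0.   -0.    0.31 -1.09] rms 0.37 ptr res [[0.0, 0.0], [-0.1, 0.0]] lid 0.426 [[0.6, 0.3], [-0.3, -0.3], [-0.0, 0.0]]
```

Vision puts the lid near 0.43, but the tool pose implies 0.49. I check the lid edges numerically before deciding whether the bar has slipped in the grip.

Run:
```python
from h import *
p=(687.15,252.95,.989)
L=[[-120,-55,9],[-120,55,9],[-120,-55,-9],[0,-55,9]]
for a in(.4,.43,.46,.49,.52):
    print(a,(proj("scene",hin(p)(L[:3],a))+[.6,-1]).round(1).tolist(),(proj("top",hin(p)(L[:3],a))+[.1,-.2]).round(1).tolist())
M=pickle.load(open("scene_m.pkl","rb"))["image"].mean(2).astype(int)
print(M[268:280,284:302]);print(M[268:280,334:346])
N=pickle.load(open("top_m.pkl","rb"))["image"].mean(2).astype(int)
print(N[210:226,244:260]); print(N[176:192,262:276])
```

```text
0.4 [[287.5, 274.2], [340.5, 273.7], [287.6, 278.5]] [[273.2, 187.0], [250.5, 220.6], [275.7, 189.7]]
0.43 [[287.5, 273.5], [340.6, 273.0], [287.6, 277.6]] [[272.7, 186.4], [249.9, 220.0], [275.3, 189.2]]
0.46 [[287.4, 272.8], [340.7, 272.3], [287.6, 276.7]] [[272.0, 185.8], [249.2, 219.5], [274.8, 188.7]]
0.49 [[287.4, 272.2], [340.8, 271.7], [287.5, 275.8]] [[271.4, 185.2], [248.5, 218.9], [274.3, 188.1]]
0.52 [[287.4, 271.6], [341.0, 271.1], [287.5, 275.0]] [[270.7, 184.6], [247.8, 218.3], [273.8, 187.6]]
[[ 33  35  34  34  34  33  33  34  33  29  33  33  38  46  59  64  69  72]
 [ 37  34  33  33  35  32  34  36  36  33  35  32  32  44  61  82 102 116]
 [ 36  35  33  34  33  34  35  33  34  33  36  33  36  53  91 128 137 129]
 [ 32  35  33  32  32  33  36  34  32  34  34  33  38  53  94 122 126 122]
 [ 36  37  33  37  49  62  61  61  62  62  59  61  64  67  89 109 122 120]
 [ 33  32  40  78 129 160 163 163 164 162 162 163 162 163 165 158 141 135]
 [ 34  35  64 151 225 240 241 241 240 241 241 242 241 241 240 233 202 143]
 [ 35  39  76 172 239 248 248 248 248 248 248 248 249 248 248
[... 2245 characters left out ...]
1 162 250 250 250 249 250 254 254 255 255 251 252]
 [ 67  64  63 162 250 240 250 241 254 255 254 254 255 255]
 [ 67  62  39  69 231 249 250 238 254 254 254 254 255 255]
 [ 66  49  37  42 108 201 234 239 254 255 255 255 255 255]
 [ 55  41  79  74  38  91 234 226 253 255 255 255 255 255]
 [ 40  61 124  63  37  54 213 240 239 253 255 255 255 255]
 [ 41  83  91  41  38  97 237 240 251 247 252 255 255 255]
 [ 36  49  49  38  50 193 241 245 252 238 240 252 255 255]
 [ 37  39  37  44 143 237 241 252 242 237 235 248 255 255]
 [ 36  37  40  96 234 239 251 247 238 235 234 254 255 255]
 [ 39  36  52 194 241 245 252 238 236 234 252 255 255 255]
 [ 38  44 143 237 242 252 242 237 235 246 255 255 255 255]]
```

Run:
```python
from h import *
p=(687.15,252.95,.989); L=[[-120,-55,9],[-120,55,9]]
print("closed",(proj("scene",hin(p)(L))+[.6,-1]).round(1).tolist(),(proj("top",hin(p)(L))+[.1,-.2]).round(1).tolist())
S=C["scene"]["image"].mean(2).astype(int);N=C["top"]["image"].mean(2).astype(int)
print(S[284:294,286:300:2]);print(S[284:294,328:342:2]); print(N[218:230,250:264])
st()
```

```text
closed [[287.8, 287.7], [339.2, 287.2]] [[278.0, 193.0], [255.9, 225.7]]
[[ 33  36  33  30  29  33  30]
 [ 32  33  32  32  30  35  32]
 [ 32  32  30  30  32  31  33]
 [ 32  33  33  30  31  30  33]
 [ 34  47  77  80  79  80  81]
 [ 35 119 203 207 207 208 208]
 [ 56 202 246 246 246 246 246]
 [116 228 250 250 250 250 250]
 [173 231 250 250 250 250 250]
 [232 234 250 250 250 250 250]]
[[ 32  35  31  30  32  32  35]
 [ 33  32  33  33  32  27  30]
 [ 32  34  33  30  33  34  32]
 [ 38  36  36  41  39  32  32]
 [109 118 118 114 116  86  33]
 [244 245 243 241 241 217  36]
 [251 251 250 250 250 234  46]
 [251 250 251 250 251 238  60]
 [251 250 250 251 251 244 118]
 [250 250 250 250 250 251 243]]
[[244 244 244 244 244 244 244 244 244 244 240 187 246 254]
 [244 244 244 244 244 244 243 244 244 243 218 199 253 254]
 [244 244 244 244 244 244 244 244 245 237 200 253 254 223]
 [243 244 244 243 244 244 244 244 238 186 246 254 242 165]
 [231 228 247 244 244 244 244 242 215 229 253 252 172 157]
 [248 233 222 243 244 244 244 237 199 253 254 223 156 155]
 [251 249 248 232 227 246 243 185 247 254 244 165 155 104]
 [251 251 251 249 232 220 210 228 253 252 172 156 155  49]
 [253 251 251 251 249 248 244 253 254 216 157 154  87  42]
 [254 254 254 251 254 254 253 254 242 165 156 105  46  44]
 [254 254 254 254 254 254 254 252 175 155 129  50  42  41]
 [254 254 254 254 254 254 254 217 157 155  69  43  43  42]]
 t15.8 [643.2 186.5 167. ] F [-5.1 -6.9  0.4] gap0.140 gf30
```

After edge-bias correction both cameras give about 0.49, matching the tool pose, so there was no slip. The pointer is at about 0.50 and hasn't moved. I nudge the lid +0.008 rad, check that it holds, and hand in.

Run:
```python
from h import *
bot.move_linear(*lidtool(.508,0,g=15),rate=20); bot.sleep(.5); st(); bot.sleep(.5); s=st(); print(abs(s["joint_vel"]).max())
c=s["tool_pos"]-Ro.from_rotvec(s["tool_rot"]).apply([0,0,15]); l=Ro.from_euler("z",-HIN[2]).apply(c-[HIN[0],HIN[1],94]);print("lid",np.arctan2(l[2],-l[0])-np.arctan2(41,105))
N=camera("top")["image"].mean(2).astype(int); print(N[174:179,264:273])
print(bot.job_done())
```

```text
t16.5 [643.6 187.  167.6] F [-4.9 -7.5  0.2] gap0.138 gf30
 t17.0 [643.6 187.  167.6] F [-4.8 -7.2  0.2] gap0.139 gf30
0.002059471827803295
lid 0.5002138228917127
[[ 44  64 108 160 217 180 234 215  49]
 [178  87  42  62 106  77 123 249 158]
 [233 226 207  77  50  58  56 140 158]
 [249 249 234 226  53  70  60 193 142]
 [250 250 249 237 226 186 246 253 241]]
the job is handed in; nothing more can be done
None
```

I laid the lamp on the sloped rest with its head at the upper end and let go while the lid was shut, then handed in at 17 s with the gripper holding the lid still at about 0.50 rad; the pointer, read from the images to within a few hundredths, is also at about 0.50 and unmoved.

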